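Hang rinsed water-filter sumps upside down on the drying pegs

ROBOT

A 6-joint arm with a two-finger parallel gripper is mounted at the origin on the work surface. World frame = base frame: x ahead of the robot, y to its left, z up, the work surface at z = 0. Lengths are in mm, angles in degrees, forces in N, time in s.
With the tool pointing down it reaches from about 275 to 975 mm from the base axis. Payload 8.4 kg.
Tool frame: the origin (TCP) lies on the centre line of the jaws, within the pads' length; the fingertips stand 8 mm ahead of it and the grasp point (between the pads) lies 11 mm behind it; z points along the fingers, y is the direction in which the jaws open and shut (so a half turn about z gives the same grasp; the last joint's range is limited). The gripper opens to 92 mm and grips with 3 to 60 N. Pads are 20 mm wide; open, the fingers measure 128 mm over their backs; the gripper's body (75 mm by 189 mm) begins 69 mm behind the grasp point.
Start: joints at [72.972, 20.225, 93.587, -0, 66.188, -0.138], TCP at [181.591, 598.04, 222.583] pointing down, gripper open.
Joint ranges: [-150.9, 150.9], [-52.94, 120.26], [3.33, 152.33], [-74.26, 254.26], [0, 154.13], [-172.89, 172.89]. Speed limits (degrees/s): [127.2, 127.2, 159.86, 180, 180, 180].

INTERFACE

Orientations are given as a 3x3 rotation matrix whose columns are the frame's x, y, z axes.
In Python, from bench import env gives the robot as it stands.
- The arm moves only by the tool arm_command, never from a script. Its argument "steps" is a list of rows, each a list of 5 numbers: the closure, from 0 (fully open) to 1 (shut), then the shift along the tool's x, y, z in mm, then the turn about the tool's z in degrees. A call has 1 to 20 rows; each row shifts and turns the commanded pose from where the row before left it, along the tool's axes as they then stand; what a row does not reach is not made up. A row lasts 1/8 s, in which the tool goes at most 62.5 mm and 10.7 degrees, less where a joint would pass 70% of its speed; a pose out of reach is approached as far as the arm can. A call is refused whole if a number of a shift passes 62.5 or a number of a turn 10.7, either way. A call with a gripper value outside its range is refused whole. The fingers move at their own pace and stop on an object; "squeeze" is the grip in N (left out, the last holds). Time passes only in rows, so rows that do not move let the fingers close. It gives the time, the measured TCP pose, the force and the opening at its end, in the units of the state.
- env.sense(): the state, without advancing time (a new reading comes with each control period).
- env.camera(name): name is "scene" or "top" or "wrist"; returns a dict with "img" (420x560x3 uint8, red, green, blue), "z_map" (420x560 float32, mm along the optical axis (not along the pixel's ray), 0 where there is no reading), "intrinsics" (3x3 intrinsics, pixels), "extrinsics" (4x4, takes a point from camera to world coordinates). Camera axes: x right, y down, z forward; pixel columns grow to the right and rows downward; lengths in mm; the calibration is good to about 2 mm. A picture is of the moment at which its call begins.
- env.job_done(): hands the job in, once; it reports no verdict.
The state is a dict: "t": time; "joint_pos": joint angles; "dq": joint speeds; "joint_efforts": joint torques, N m; "position": TCP position; "eef_rot": TCP orientation; "force": force on the tool from outside, world axes, zero at the start; "wrist_torque": the same for the moment, N m; "grip_width": finger opening in mm.
Only numpy, scipy, OpenCV 4.12 (cv2) and the standard library are available. Lean on these libraries where they do the work, as an engineer would, in place of code of your own. Each camera call takes 0.05 s, during which the arm holds its last target.

TASK

The long and the short blue water-filter sump have been rinsed and lean mouth-first out of their two open-fronted bins. Put each one upside down over a free peg of its own on the drying rack, so that it stands upright with its rim fully down on the wooden slats and is let go; the short sump only goes fully down over the free short peg. Lower them on rather than dropping them, and do not disturb the cartridge and the strainer bowl already drying there, or the bottle and the jar on the bench.

Things in the scene. Friction and masses are not known exactly. Their poses are not given: they have to be found in the camera images.
- long_sump_mid (a point): Centre (half-way along the axis) of the long blue filter sump, a cup 160 mm long, about 0.26 kg: body 54 mm in diameter, bore 46 mm, 144 mm deep inside; collar 64 mm in diameter on the 18 mm next to the open mouth; the last 10 mm at the closed end is a black boss, and the 11 mm before it narrow to 40 mm. z axis: from the mouth to the closed end (up when it stands upside down).
- short_sump_mid (a point): Centre (half-way along the axis) of the short blue filter sump: as the long one in all but length: 115 mm long, 99 mm deep inside, about 0.20 kg. z axis from the mouth to the closed end.
- long_bin: Yellow open-fronted bin, fixed, 128 mm long (x), 82 mm wide; origin centre of underside, x from open front to back. Front lip 53 mm high, back and rear half of the sides 82 mm, inside width 74 mm. The long sump leans in it: mouth on the floor at the back, axis 25 degrees from level; the last 55 mm, closed end up, sticks out over the lip towards the robot, free on both sides.
- short_bin: Grey open-fronted bin, fixed, 98 mm long (x), 82 mm wide; origin centre of underside, x from open front to back. Front lip 39 mm high, back and rear half of the sides 68 mm, inside width 74 mm. The short sump leans in it in the same way, 25 degrees from level; its last 43 mm sticks out over the lip.
- rack: Drying rack, fixed: square steel tray 210 x 210 mm with wooden slats, their tops 26 mm above the bench; origin centre of underside, z up. Four white upright pegs, 20 mm in diameter, round-tipped, stand at the corners of a 100 mm square about its centre, sides parallel to its edges: two long (130 mm above the slats), two short (85 mm). One of each is taken; which corner is which varies.
- peg_long_free_tip (a point): Tip of the free long peg, 156 mm above the bench; the peg goes straight down from here.
- peg_short_free_tip (a point): Tip of the free short peg, 111 mm above the bench; the peg goes straight down from here.
- cartridge_mid (a point): Centre of the white pleated filter cartridge with blue end caps, 64 mm in diameter, 124 mm tall, that stands on the other long peg (loose; leave it there).
- strainer_bowl_mid (a point): Centre of the small grey strainer bowl, 60 mm in diameter at its rim, 98 mm tall, that stands upside down over the other short peg (loose; leave it there).
- cleaner_mid (a point): Centre of the white cleaner bottle with a yellow label and a red cap standing on the bench, 64 mm in diameter, 200 mm tall (loose; leave it standing where it is).
- grease_jar_mid (a point): Centre of the green grease jar with a black lid standing on the bench, 60 mm in diameter, 62 mm tall (loose; leave it where it is).
Not all that is in view belongs to the job. Leave any pink or turquoise look-alike of the part that bears short_sump_mid alone.

How it is judged:
By the outcome, as a careful person would: the job done as asked, in the order asked, and still so for the second after the job is handed in, with the robot touching nothing.
It also fails if it takes over 67 s, if anything falls off the work surface, if the arm or the gripper's body presses on something with over 40 N, if the wrist force passes 120 N, or if a joint passes its speed limit or range.

## Working session

There is one attempt and no reset: what is moved stays moved. The work goes in short steps, Python scripts to look and compute and a tool call to move; the robot and the scene stay as the last step left them, time stands still between calls to the robot, and variables do not carry over. Pictures are saved under pics/ and viewed, and the job is handed in when it is done.

Besides the shell and the picture viewer there is one more tool, called after "Call:" by a JSON object that holds its "fn" and its "kwargs". arm_command: Moves the arm, as the interface text tells. Its arguments: {"type":"object","properties":{"steps":{"type":"array","items":{"type":"array","items":{"type":"number"}}},"squeeze":{"type":"number"}},"required":["steps"]}

```bash
ls; mkdir -p pics
python3 - <<'E'
from bench import env
import cv2,numpy as np
s=env.sense();print(s)
for n in("scene","top","wrist"):
    c=env.camera(n);cv2.imwrite(f"pics/{n}0.png",c["img"][:,:,::-1]);np.savez(f"{n}0.npz",**c)
    print(n,c["intrinsics"].tolist(),np.round(c["extrinsics"],3).tolist())
E
```

```text
pics
{'t': 0.0, 'joint_pos': array([ 7.29732446e+01,  2.02614138e+01,  9.36270608e+01, -1.68338026e-03,
        6.61877777e+01, -1.38572455e-01]), 'dq': array([ 0.00661428, -0.0149045 , -0.03084441, -0.02991732, -0.09683862,
        0.03881523]), 'joint_efforts': array([-3.36541243e-04, -5.93857777e+01, -3.34210503e+01,  6.98163291e-02,
        2.35294516e-02, -1.03223560e-04]), 'position': array([181.44960635, 597.5955757 , 221.89042941]), 'eef_rot': array([[-9.56876975e-01,  2.90493239e-01, -3.63996416e-04],
       [ 2.90493466e-01,  9.56876119e-01, -1.28038895e-03],
       [-2.36448558e-05, -1.33091329e-03, -9.99999114e-01]]), 'force': array([-0.15383491, -1.08740789,  0.00307951]), 'wrist_torque': array([-0.01653271, -0.00990858, -0.01433799]), 'grip_width': 92.04597309941387}
scene [[532.5514811570614, 0.0, 278.5912582887775], [0.0, 532.5514811570614, 218.9492990023126], [0.0, 0.0, 1.0]] [[0.749, 0.396, -0.531, 1215.802], [0.662, -0.459, 0.592, -660.281], [-0.009, -0.795, -0.606, 795.935], [0.0, 0.0, 0.0, 1.0]]
top [[405.1762100860722, 0.0, 274.4971801579298], [0.0, 405.1762100860722, 206.61177323308235], [0.0, 0.0, 1.0]] [[-0.013, -0.999, 0.052, 522.047], [-1.0, 0.012, -0.014, 44.216], [0.013, -0.053, -0.999, 1127.955], [0.0, 0.0, 0.0, 1.0]]
wrist [[340.9660441569612, 0.0, 280.92546046212624], [0.0, 340.9660441569612, 208.80891895194537], [0.0, 0.0, 1.0]] [[0.29, 0.923, 0.255, 109.312], [0.957, -0.279, -0.078, 621.044], [-0.001, 0.266, -0.964, 384.367], [0.0, 0.0, 0.0, 1.0]]
```

View pics/scene0.png

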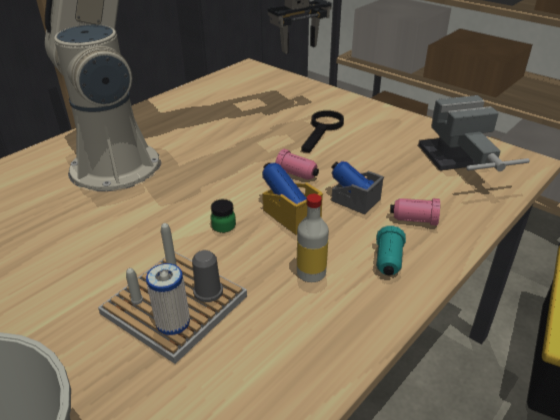

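View pics/top0.png

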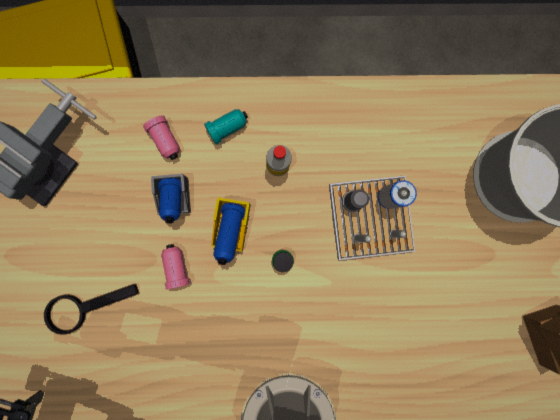

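View pics/wrist0.png

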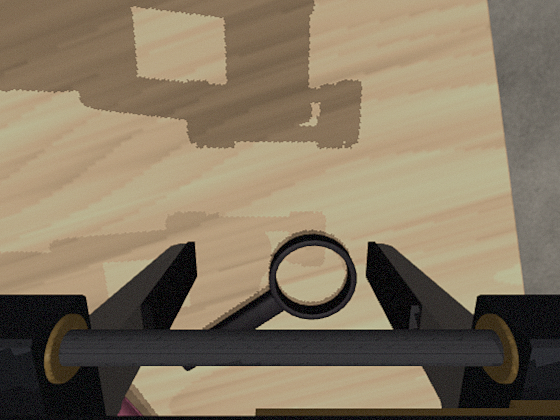

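The scene view shows the blue long sump in the yellow bin (285,190) and the blue short sump in the grey bin (352,180). The rack is at (172,298), with a tall free peg whose tip is at (166,228) and a short one at (131,270). The top view shows the same sumps at (229,233) and (170,198), with the rack at (372,217).

Candidates for the short sump are blue (170,198), pink (162,137) and (175,267), and turquoise (227,126), all in the top view. The blue one in the grey bin fits the description; the others are look-alikes lying on the bench. I'll confirm that in a crop and measure.

```bash
cat > h.py <<'E'
import numpy as np,cv2
def load(n): return dict(np.load(n))
def cloud(c,m=None):
    z=c["z_map"];K=c["intrinsics"];E=c["extrinsics"]
    v,u=np.mgrid[0:420,0:560]
    ok=z>0
    if m is not None: ok=ok&m
    z=z[ok];u=u[ok];v=v[ok]
    P=np.c_[(u-K[0,2])/K[0,0]*z,(v-K[1,2])/K[1,1]*z,z]
    return P@E[:3,:3].T+E[:3,3],u,v
def box(u0,u1,v0,v1):
    m=np.zeros((420,560),bool);m[v0:v1,u0:u1]=1;return m
def hsv(c): return cv2.cvtColor(c["img"],cv2.COLOR_RGB2HSV)
def blue(c):
    h=hsv(c);return (h[...,0]>105)&(h[...,0]<128)&(h[...,1]>130)&(h[...,2]>40)
def ray(c,u,v,zp):
    K=c["intrinsics"];E=c["extrinsics"]
    d=E[:3,:3]@np.array([(u-K[0,2])/K[0,0],(v-K[1,2])/K[1,1],1]);o=E[:3,3]
    return o+d*(zp-o[2])/d[2]
E
python3 - <<'E'
from h import *
t=load("top0.npz");s=load("scene0.npz")
a=cv2.resize(t["img"][100:300,130:300],None,fx=3,fy=3)
cv2.imwrite("pics/crop1.png",a[:,:,::-1])
a=cv2.resize(t["img"][165:270,320:425],None,fx=5,fy=5,interpolation=cv2.INTER_CUBIC);cv2.imwrite("pics/crop2.png",a[:,:,::-1])
a=cv2.resize(s["img"][200:360,90:260],None,fx=3.5,fy=3.5,interpolation=cv2.INTER_CUBIC);cv2.imwrite("pics/crop3.png",a[:,:,::-1])
for nm,bt,bs in(("long",box(205,255,190,275),box(255,312,155,235)),("short",box(148,192,172,228),box(325,385,150,212))):
    for c,b in((t,bt),(s,bs)):
        m=blue(c)&b
        P,u,v=cloud(c,m)
        r=cv2.minAreaRect(P[:,:2].astype(np.float32))
        print(nm,len(P),P.min(0).round(),P.max(0).round(),r)
        # silhouette by slices
        w,V=np.linalg.eigh(np.cov(P.T)); print(" pca",V[:,2].round(3),np.degrees(np.arcsin(abs(V[2,2]))))
E
```

```text
long 1125 [440. 110.  33.] [589. 184. 122.] ((515.1124267578125, 153.20326232910156), (60.69623947143555, 148.36062622070312), 77.65475463867188)
 pca [-0.906  0.159  0.392] 23.090390902176335
long 805 [452. 125.  60.] [571. 176. 120.] ((512.0831298828125, 147.85482788085938), (49.05495834350586, 118.23645782470703), 79.89453125)
 pca [-0.933  0.056  0.357] 20.898919852969964
short 846 [548. 276.  11.] [660. 347. 101.] ((603.1734619140625, 310.45880126953125), (112.15689086914062, 67.21500396728516), 3.3675310611724854)
 pca [-0.925 -0.109  0.364] 21.37604496632703
short 585 [556. 274.  41.] [657. 326. 102.] ((606.6298828125, 295.3683166503906), (102.37181091308594, 40.49403762817383), 14.52795124053955)
 pca [-0.943 -0.235  0.235] 13.603052503993608
```

View pics/crop1.png

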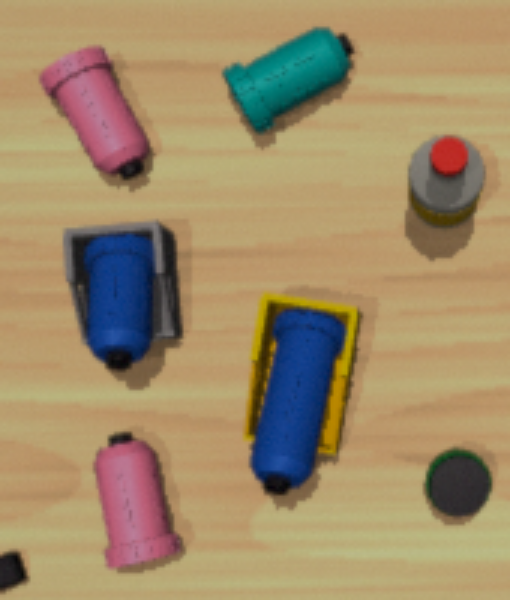

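View pics/crop2.png

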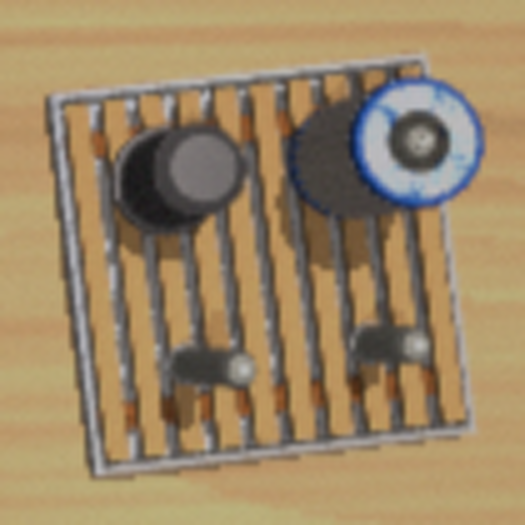

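View pics/crop3.png

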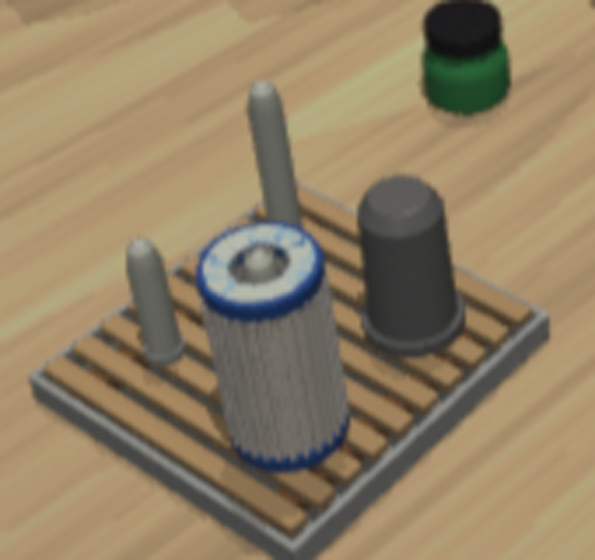

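The crop confirms that blue-in-grey at (170,198) is the short sump. The rack crops show the free long peg's tip at crop2 (240,370) and the free short peg's at (415,347). Next I'll work out the axes and peg tips.

Run:
```python
from h import *
t=load("top0.npz");s=load("scene0.npz")
# axes from top midline
for nm,b,L in(("long",box(205,255,190,275),160),("short",box(148,192,172,228),115)):
    m=(blue(t)&b).astype(np.uint8)
    cs,_=cv2.findContours(m,cv2.RETR_EXTERNAL,cv2.CHAIN_APPROX_NONE);c=max(cs,key=cv2.contourArea)
    print(nm,cv2.boundingRect(c))
    x,y,w,h=cv2.boundingRect(c)
    mids=[]
    for r in range(y+3,y+h-4):
        q=np.where(m[r])[0]; mids.append((r,(q.min()+q.max())/2,q.max()-q.min()+1))
    mids=np.array(mids);print(mids[::6].tolist())
    p=np.polyfit(mids[:,0],mids[:,1],1)
    zc=30+3+L*np.sin(np.radians(25))
    # black boss
    hs=hsv(t); r1=y+h+3
    for r,z in((y+h-4,zc-12*.42),(y+8,40)):
        print(r,np.polyval(p,r),ray(t,np.polyval(p,r),r,z).round(1))
    dark=((hs[...,2]<45)&b); dark[:y+h-8]=0
    vv,uu=np.where(dark);print("boss px",uu.min(),uu.max(),vv.min(),vv.max(),uu.mean(),vv.mean(),ray(t,uu.mean(),vv.max(),zc).round(1),ray(t,uu.mean(),vv.mean(),zc).round(1))
# pegs: triangulate tips
for nm,pt,ps,z in(("long",(320+240/5,165+370/5),(90+263/3.5,200+88/3.5),152),("short",(320+415/5,165+347/5),(90+140/3.5,200+247/3.5),107)):
    print(nm,ray(t,*pt,z).round(1),ray(s,*ps,z).round(1))
# rack corners top (crop2)
C=np.array([ray(t,320+a/5,165+b/5,22) for a,b in((52,98),(425,60),(472,430),(97,472))]);print(C.round(1),C.mean(0).round(1),np.linalg.norm(C-np.roll(C,1,0),axis=1).round())
ctr=C.mean(0);d=(C[1]-C[0]+C[2]-C[3]);d/=np.linalg.norm(d);e=(C[1]-C[2]+C[0]-C[3]);e/=np.linalg.norm(e)
for a in(-50,50):
  for b_ in(-50,50): print(a,b_,(ctr+a*d+b_*e).round(1))
# bottle, jar
for b,n in((box(262,296,140,178),"bottle"),(box(268,298,245,277),"jar")):
    P,_,_=cloud(t,b);P=P[P[:,2]>30];print(n,P.min(0).round(),P.max(0).round())
```

```text
long (214, 203, 31, 59)
[[206.0, 231.5, 20.0], [212.0, 232.5, 22.0], [218.0, 231.5, 20.0], [224.0, 230.0, 19.0], [230.0, 228.5, 20.0], [236.0, 227.5, 20.0], [242.0, 226.0, 21.0], [248.0, 224.5, 20.0], [254.0, 223.5, 20.0]]
258 222.93325791855193 [447.6 162.   95.6]
211 232.5164347306411 [568.7 141.9  40. ]
boss px 218 226 259 264 222.0 261.25581395348837 [433.  163.9 100.6] [439.8 163.8 100.6]
short (158, 178, 24, 42)
[[181.0, 169.5, 22.0], [187.0, 169.0, 23.0], [193.0, 170.0, 21.0], [199.0, 170.0, 21.0], [205.0, 169.5, 22.0], [211.0, 169.0, 21.0]]
216 169.52521008403366 [556.2 301.4  76.6]
186 169.41176470588238 [638.  310.7  40. ]
boss px 165 180 212 222 169.38297872340425 219.25531914893617 [540.6 300.5  81.6] [547.7 300.5  81.6]
long [ 492.3 -193.7  152. ] [ 495.7 -192.1  152. ]
short [ 501.3 -293.6  107. ] [ 505.7 -292.8  107. ]
[[ 638.7 -125.5   22. ]
 [ 657.3 -331.9   22. ]
 [ 453.9 -351.6   22. ]
 [ 434.  -145.9   22. ]] [ 546.  -238.8   22. ] [206. 207. 204. 207.]
-50 -50 [ 491.6 -193.9   22. ]
-50 50 [ 591.1 -184.1   22. ]
50 -50 [ 500.9 -293.4   22. ]
50 50 [ 600.4 -283.7   22. ]
bottle [666. -13.  31.] [729.  50. 205.]
jar [406. -19.  30.] [463.  38.  68.]
```

Run:
```python
from h import *
t=load("top0.npz")
for nm,b,g,d in(("long",box(205,255,190,275),(469,158),-9.3),("short",box(148,192,172,228),(574,303.5),6)):
    P,u,v=cloud(t,blue(t)&b); d=np.radians(d);a=np.array([np.cos(d),np.sin(d)]);n=np.array([-a[1],a[0]])
    q=P[:,:2]-g; s=q@a; l=q@n
    for s0 in(-12,-6,0,6,12,30,50,80):
        k=(abs(s-s0)<4);z=P[k,2]
        if k.sum()<3: continue
        top=k&(P[:,2]>np.median(z))
        print(nm,s0,k.sum(),"zmax",np.percentile(z,95).round(1),"lat",l[k].min().round(1),l[k].max().round(1),"axis z",(np.percentile(z,95)-27/np.cos(np.radians(25))).round(1))
```

```text
long -12 64 zmax 117.0 lat -24.3 23.8 axis z 87.2
long -6 64 zmax 119.4 lat -24.9 23.8 axis z 89.6
long 0 67 zmax 117.2 lat -24.8 24.1 axis z 87.4
long 6 66 zmax 115.2 lat -24.9 26.7 axis z 85.4
long 12 69 zmax 112.4 lat -24.9 26.7 axis z 82.6
long 30 62 zmax 102.8 lat -24.3 23.0 axis z 73.0
long 50 61 zmax 93.5 lat -25.2 23.6 axis z 63.7
long 80 58 zmax 80.0 lat -25.3 22.6 axis z 50.2
short -12 66 zmax 98.9 lat -26.6 21.3 axis z 69.1
short -6 69 zmax 99.4 lat -26.6 23.5 axis z 69.6
short 0 67 zmax 98.5 lat -26.8 24.5 axis z 68.7
short 6 67 zmax 97.2 lat -27.2 25.9 axis z 67.4
short 12 68 zmax 94.4 lat -27.3 24.4 axis z 64.6
short 30 62 zmax 84.9 lat -27.7 36.1 axis z 55.1
short 50 58 zmax 76.1 lat -29.1 22.0 axis z 46.3
short 80 49 zmax 67.1 lat -28.7 35.3 axis z 37.4
```

Call:
{"fn": "arm_command", "kwargs": {"steps": [[0,0,0,0,-10],[0,0,0,0,-10],[0,0,0,0,-3],[0,-29.5,-27.8,0,0],[0,-29.5,-27.8,0,0],[0,-29.5,-27.8,0,0],[0,-29.5,-27.8,0,0],[0,-29.5,-27.8,0,0],[0,-29.5,-27.8,0,0],[0,-29.5,-27.8,0,0],[0,-29.5,-27.8,0,0],[0,-29.5,-27.8,0,0],[0,-29.5,-27.8,0,0],[0,-29.5,-27.8,0,0],[0,-29.5,-27.8,0,0],[0,0,0,0,0]], "squeeze": 4}}

```text
t: 2.15
position: [570.7, 302.3, 222.1]
eef_rot: [[-0.995, -0.104, -0.0], [-0.104, 0.995, -0.001], [0.0, -0.001, -1.0]]
force: [-0.8, 0.3, -0.9]
grip_width: 91.8
```

```bash
cat >> h.py <<'E'
def snap(tag,names=("scene","wrist")):
    from bench import env
    ims=[]
    for n in names:
        c=env.camera(n);np.savez(f"{n}{tag}.npz",**c);ims.append(c["img"])
    a=np.hstack(ims) if len(ims)>1 else ims[0]
    if a.shape[1]>800: a=cv2.resize(a,(800,int(a.shape[0]*800/a.shape[1])),interpolation=cv2.INTER_AREA)
    cv2.imwrite(f"pics/s{tag}.png",a[:,:,::-1])
E
python3 -c "
from h import *
snap('1')"
```

```text
(no output)
```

View pics/s1.png

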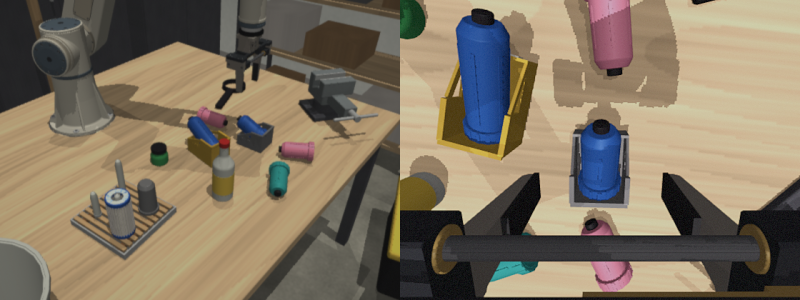

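The wrist view shows the short sump upright in the image, with its boss at (600,127) and mouth at (600,195), centred between the jaws. I'll refine its position from this view.

Run:
```python
from h import *
c=load("wrist1.npz")
for nm,b,L,d in(("short",box(230,330,150,300),115,6),("long",box(60,170,0,220),160,-9.3)):
    m=blue(c)&b
    P,u,v=cloud(c,m)
    a=np.array([np.cos(np.radians(d)),np.sin(np.radians(d))]);n=np.array([-a[1],a[0]])
    s=P[:,:2]@a;l=P[:,:2]@n
    print(nm,len(P),v.min(),v.max(),s.min(),s.max(),l.min(),l.max())
    for s0 in np.arange(s.min()+4,s.max(),8):
        k=abs(s-s0)<4; zm=np.percentile(P[k,2],95)
        pk=P[k][P[k,2]>zm-6]
        mid=(l[k].min()+l[k].max())/2
        print(round(s0,1),"z",zm.round(1),"lat",l[k].min().round(1),l[k].max().round(1),"top mid lat",(pk[:,:2]@n).mean().round(1))
    print("grip frame: s of (568,303)/(464,159):",np.array([568,303])@a,np.array([568,303])@n,np.array([464,159])@a,np.array([464,159])@n)
```

```text
short 5210 172 280 572.1831235741677 691.1927476929064 209.0234355593714 277.5805014033384
576.2 z 79.8 lat 224.6 262.4 top mid lat 235.9
584.2 z 92.3 lat 218.6 268.2 top mid lat 242.8
592.2 z 96.4 lat 218.1 269.2 top mid lat 243.1
600.2 z 97.3 lat 218.0 272.5 top mid lat 243.2
608.2 z 95.5 lat 218.5 269.5 top mid lat 243.2
616.2 z 91.5 lat 218.0 269.0 top mid lat 243.0
624.2 z 88.1 lat 217.5 268.9 top mid lat 242.9
632.2 z 84.4 lat 218.1 268.1 top mid lat 242.8
640.2 z 80.7 lat 216.2 268.5 top mid lat 242.1
648.2 z 77.1 lat 215.8 267.9 top mid lat 241.7
656.2 z 72.8 lat 210.5 272.2 top mid lat 241.8
664.2 z 68.8 lat 209.0 274.8 top mid lat 242.0
672.2 z 68.6 lat 210.5 274.9 top mid lat 240.5
680.2 z 67.5 lat 211.6 277.6 top mid lat 241.3
688.2 z 64.5 lat 219.0 276.6 top mid lat 241.0
grip frame: s of (568,303)/(464,159): 596.5605609392783 241.96796716055962 478.0781851104357 109.62777440736424
long 10812 22 201 406.05872369818655 561.2720983085499 202.86708212487056 261.7939336686542
410.1 z 99.7 lat 217.4 255.8 top mid lat 238.8
418.1 z 113.4 lat 215.8 260.8 top mid lat 235.7
426.1
[... 211 characters left out ...]
261.0 top mid lat 235.5
466.1 z 102.4 lat 210.7 260.9 top mid lat 235.8
474.1 z 98.6 lat 210.7 261.0 top mid lat 235.4
482.1 z 94.6 lat 210.7 260.7 top mid lat 235.5
490.1 z 91.2 lat 210.6 260.7 top mid lat 235.3
498.1 z 87.3 lat 210.7 260.5 top mid lat 235.2
506.1 z 83.7 lat 210.5 260.4 top mid lat 235.2
514.1 z 79.7 lat 210.0 260.3 top mid lat 235.2
522.1 z 76.0 lat 210.5 258.5 top mid lat 234.6
530.1 z 72.4 lat 202.9 257.8 top mid lat 235.1
538.1 z 68.3 lat 202.9 259.2 top mid lat 234.5
546.1 z 68.8 lat 209.5 258.3 top mid lat 234.5
554.1 z 66.6 lat 210.5 257.5 top mid lat 234.8
grip frame: s of (568,303)/(464,159): 511.56808912474816 390.8082524579717 432.2060448573242 231.89423190064193
```

Call:
{"fn": "arm_command", "kwargs": {"steps": [[0,1.5,2,30,0],[0,0,0,30,0],[0,0,0,30,0],[0,0,0,30,0],[0,0,0,24,0],[0,0,0,20,0],[0,0,0,0,0],[1,0,0,0,0],[1,0,0,0,0],[1,0,0,0,0],[1,0,0,0,0],[1,0,0,0,0],[1,0,0,0,0]], "squeeze": 5}}

```text
t: 3.88
position: [567.6, 305.9, 58.9]
eef_rot: [[-0.994, -0.106, 0.0], [-0.106, 0.994, 0.0], [-0.0, 0.0, -1.0]]
force: [0.3, -1.0, 3.1]
grip_width: 55.5
```

```bash
python3 -c "
from h import *
snap('2')
from bench import env;s=env.sense();print(s['grip_width'],s['force'],s['position'])"
```

```text
56.19593100968693 [-0.09571054 -1.19415251  3.39491743] [567.58649857 305.91423546  58.8495864 ]
```

View pics/s2.png

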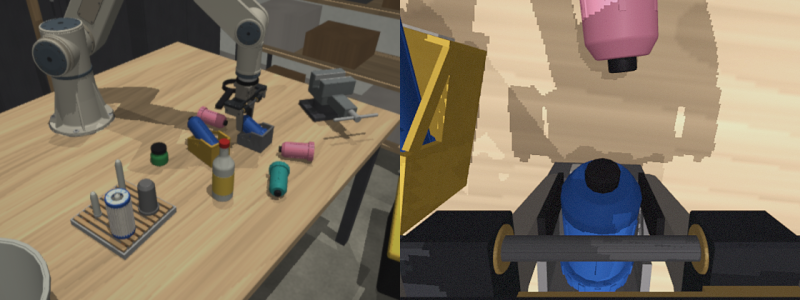

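Call:
{"fn": "arm_command", "kwargs": {"steps": [[1,-4,0,-6,0],[1,-5.5,0,-7,0],[1,-6.5,0,-4.5,0],[1,-6.5,0,-4,0],[1,-8,0,-2,0],[1,-8,0,-1.5,0],[1,-6,0,-0.5,0],[1,-6,0,0,0],[1,-6,0,0,0],[1,-6,0,0,0],[1,0,0,0,0]]}}

```text
t: 5.35
position: [630.7, 312.7, 84.5]
eef_rot: [[-0.994, -0.106, 0.002], [-0.106, 0.994, 0.001], [-0.002, 0.0, -1.0]]
force: [0.5, -0.4, 0.3]
grip_width: 10.6
```

```bash
python3 -c "
from h import *
snap('3')
c=load('scene3.npz')
a=cv2.resize(c['img'][90:220,280:420],None,fx=4,fy=4,interpolation=cv2.INTER_CUBIC);cv2.imwrite('pics/c3.png',a[:,:,::-1])"
```

```text
(no output)
```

View pics/s3.png

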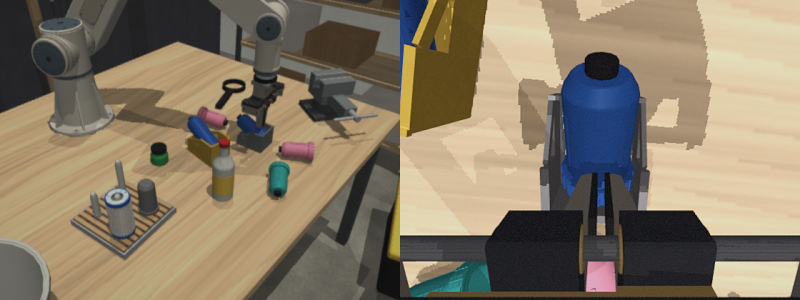

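View pics/c3.png

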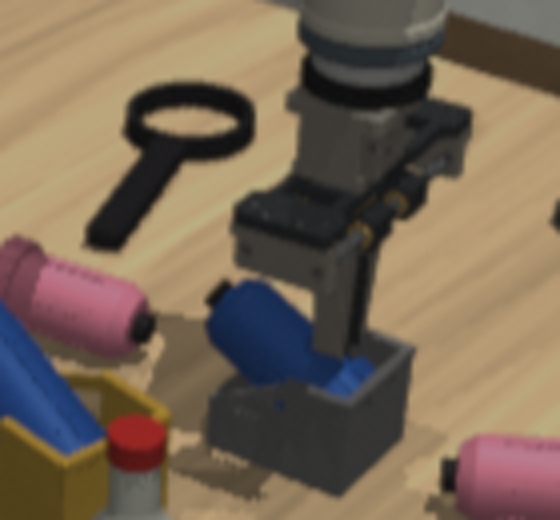

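The 5 N grip slipped. The sump is lying in the bin as before (crop (260,340)), with the jaws above its middle and 10 mm open. I'll raise, open and re-measure, and also measure the bin's back wall.

Call:
{"fn": "arm_command", "kwargs": {"steps": [[1,0,0,-30,0],[1,0,0,-50,0],[0,0,0,-55,0],[0,25,0,0,0],[0,25,0,0,0],[0,12,0,0,0],[0,0,0,0,0]], "squeeze": 20}}

```text
t: 6.32
position: [567.6, 306.0, 219.3]
eef_rot: [[-0.994, -0.107, 0.0], [-0.107, 0.994, 0.0], [-0.0, 0.0, -1.0]]
force: [0.1, 0.0, 0.1]
grip_width: 48.4
```

```bash
cat > prof.py <<'E'
from h import *
def prof(c,b,d):
    m=blue(c)&b
    P,u,v=cloud(c,m)
    a=np.array([np.cos(np.radians(d)),np.sin(np.radians(d))]);n=np.array([-a[1],a[0]])
    s=P[:,:2]@a;l=P[:,:2]@n
    for s0 in np.arange(s.min()+4,s.max(),8):
        k=abs(s-s0)<4; zm=np.percentile(P[k,2],95); pk=k&(P[:,2]>zm-6)
        print(round(s0,1),"z",zm.round(1),"lat",l[k].min().round(1),l[k].max().round(1),"top",l[pk].mean().round(1))
E
python3 -c "
from prof import *
snap('4',('wrist',))
c=load('wrist4.npz')
from bench import env;print(env.sense()['position'])
prof(c,box(200,340,120,330),6)
t=load('top0.npz')
for u,v in((130+65/3,100+232/3),(130+158/3,100+224/3),(130+112/3,100+228/3)):
    p=ray(t,u,v,68);print(p, p[0]*.9945+p[1]*.1045)
for u,v in((130+265/3,100+296/3),(130+357/3,100+310/3)):
    p=ray(t,u,v,82);print('long bin back',p, p[0]*.9869-p[1]*.1616)
"
```

```text
[568.25476462 306.08259063 219.27460413]
572.9 z 83.9 lat 227.0 265.8 top 234.2
580.9 z 93.8 lat 221.2 271.8 top 245.0
588.9 z 98.9 lat 221.3 272.6 top 246.0
596.9 z 99.5 lat 221.2 276.8 top 246.0
604.9 z 97.9 lat 220.9 272.1 top 246.2
612.9 z 93.8 lat 220.5 271.8 top 245.3
620.9 z 89.9 lat 220.0 271.4 top 245.2
628.9 z 85.8 lat 219.2 271.0 top 245.4
636.9 z 81.7 lat 218.7 271.1 top 244.5
644.9 z 77.8 lat 215.4 270.7 top 245.0
652.9 z 73.1 lat 211.9 276.1 top 244.2
660.9 z 68.5 lat 211.4 276.1 top 243.9
668.9 z 68.1 lat 211.1 278.3 top 242.9
676.9 z 66.6 lat 214.0 278.1 top 243.4
684.9 z 63.8 lat 218.3 277.8 top 243.6
[658.38146262 350.15450384  68.        ] 691.35151022262
[664.48947552 269.19092092  68.        ] 688.9652346442629
[661.42844311 309.26498656  68.        ] 690.1087777703464
long bin back [599.22513514 174.4357081   82.        ] 563.1864754399023
long bin back [586.17867311  95.40107421  82.        ] 563.0829189023477
```

View pics/s4.png

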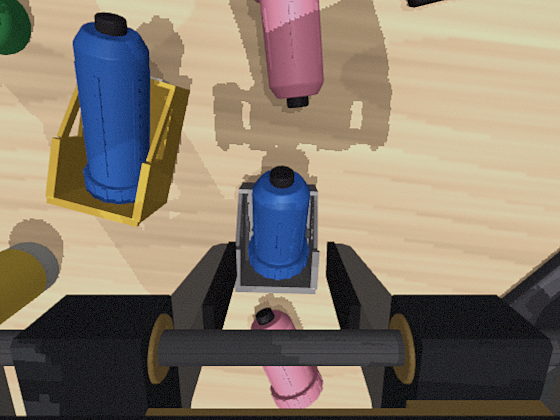

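Call:
{"fn": "arm_command", "kwargs": {"steps": [[0,2,0,30,0],[0,0,0,30,0],[0,0,0,30,0],[0,0,0,30,0],[0,0,0,22,0],[0,0,0,19,0],[0,0,0,0,0],[1,0,0,0,0],[1,0,0,0,0],[1,0,0,0,0],[1,0,0,0,0],[1,0,0,0,0],[1,0,0,0,0],[1,-2.3,0,-7.5,0],[1,-2.5,0,-7.5,0],[1,-5,0,-5,0],[1,-5,0,-4.5,0]], "squeeze": 20}}

```text
t: 8.5
position: [578.5, 306.6, 82.3]
eef_rot: [[-0.994, -0.106, -0.005], [-0.106, 0.994, -0.002], [0.005, -0.001, -1.0]]
force: [-13.5, -0.6, 1.2]
grip_width: 55.0
```

```bash
cat > look.py <<'E'
import sys
from h import *
tag=sys.argv[1];u0,u1,v0,v1=map(int,sys.argv[2:6])
snap(tag,('scene',))
c=load(f'scene{tag}.npz');a=c['img'][v0:v1,u0:u1]
a=cv2.resize(a,None,fx=4,fy=4,interpolation=cv2.INTER_CUBIC);cv2.imwrite(f'pics/c{tag}.png',a[:,:,::-1])
E
python3 look.py 5 280 420 90 220
```

```text
(no output)
```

View pics/c5.png

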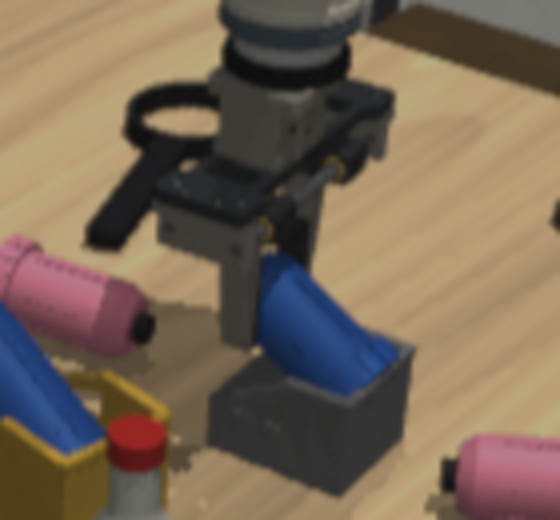

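The grip holds: the sump has tilted to about 40° with its mouth against the back wall. I'll continue the arc.

Call:
{"fn": "arm_command", "kwargs": {"steps": [[1,-6,0,-4,0],[1,-7,0,-3,0],[1,-6,0,-1,0],[1,-6,0,0,0],[1,0,0,0,0]]}}

```text
t: 9.18
position: [597.6, 307.6, 88.7]
eef_rot: [[-0.994, -0.106, -0.017], [-0.106, 0.994, -0.006], [0.017, -0.004, -1.0]]
force: [-25.7, -3.8, 9.0]
grip_width: 55.2
```

```bash
python3 look.py 6 280 420 90 220
```

```text
(no output)
```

View pics/c6.png

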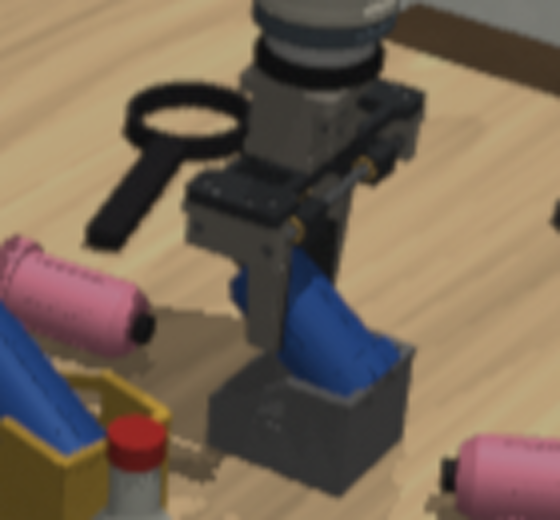

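Call:
{"fn": "arm_command", "kwargs": {"steps": [[1,0,0,-4,0],[1,0,0,-4,0],[1,0,0,-4,0],[1,0,0,0,0]]}}

```text
t: 9.72
position: [605.8, 309.6, 102.9]
eef_rot: [[-0.994, -0.106, 0.0], [-0.106, 0.994, -0.0], [-0.0, -0.0, -1.0]]
force: [-1.4, -3.1, -1.7]
grip_width: 54.8
```

```bash
python3 look.py 7 280 420 90 220
```

```text
(no output)
```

View pics/c7.png

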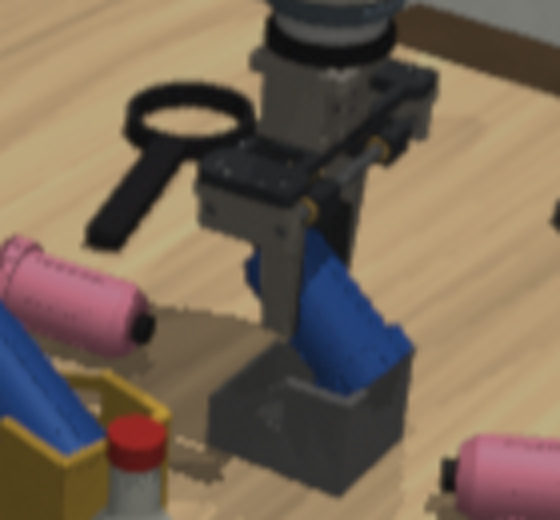

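Call:
{"fn": "arm_command", "kwargs": {"steps": [[1,6,0,0,0],[1,0,0,10,0],[1,0,0,10,0],[1,-7,0,-1,0],[1,-5,0,-5,0],[1,-4,0,-5,0],[1,-4,0,-5,0],[1,-4,0,-5,0],[1,0,0,0,0]]}}

```text
t: 10.9
position: [618.6, 310.9, 102.3]
eef_rot: [[-0.994, -0.106, -0.01], [-0.106, 0.994, -0.003], [0.01, -0.002, -1.0]]
force: [-15.1, -4.3, 8.0]
grip_width: 54.9
```

```bash
python3 look.py 8 280 420 90 220
```

```text
(no output)
```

View pics/c8.png

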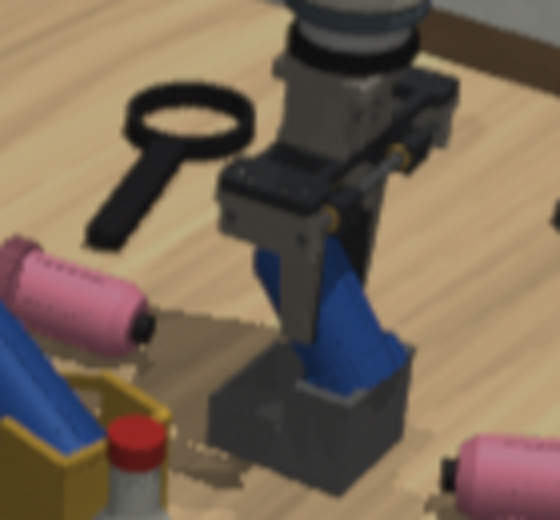

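Call:
{"fn": "arm_command", "kwargs": {"steps": [[1,0,0,-4,0],[1,0,0,-4,0],[1,0,0,-4,0],[1,4,0,0,0],[1,0,0,8,0],[1,0,0,8,0],[1,-6,0,-2,0],[1,-4,0,-5,0],[1,-4,0,-5,0],[1,-4,0,-5,0],[1,0,0,-4,0],[1,0,0,-4,0],[1,0,0,0,0]]}}

```text
t: 12.58
position: [637.6, 313.7, 125.0]
eef_rot: [[-0.994, -0.106, 0.001], [-0.106, 0.994, 0.001], [-0.001, 0.001, -1.0]]
force: [-0.2, 0.0, -1.5]
grip_width: 54.7
```

```bash
python3 look.py 9 280 420 90 220
```

View pics/c9.png

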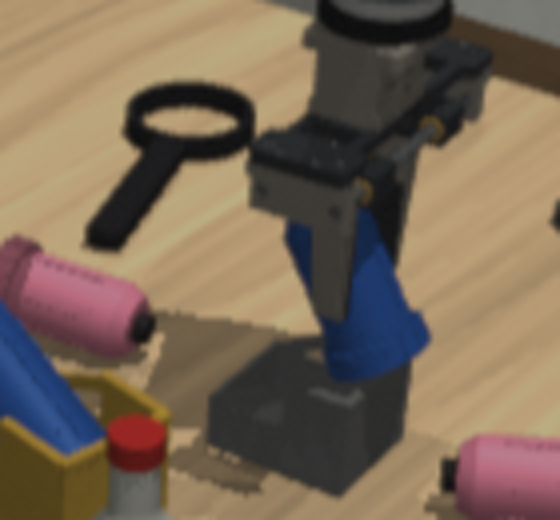

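Call:
{"fn": "arm_command", "kwargs": {"steps": [[1,22,0,0,0],[1,22,0,0,0],[1,0,0,20,0],[1,0,0,18,0],[1,-5,0,-1,0],[1,-4,0,-4,0],[1,-4,0,-4,0],[1,-4,0,-4,0],[1,-3,0,-4,0],[1,0,0,-4,0],[1,0,0,0,0]]}}

```text
t: 14.0
position: [613.5, 310.7, 108.1]
eef_rot: [[-0.994, -0.106, 0.0], [-0.106, 0.994, -0.0], [-0.0, -0.0, -1.0]]
force: [-1.2, -1.9, -0.9]
grip_width: 55.1
```

```bash
python3 look.py 10 280 420 90 220
```

```text
(no output)
```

View pics/c10.png

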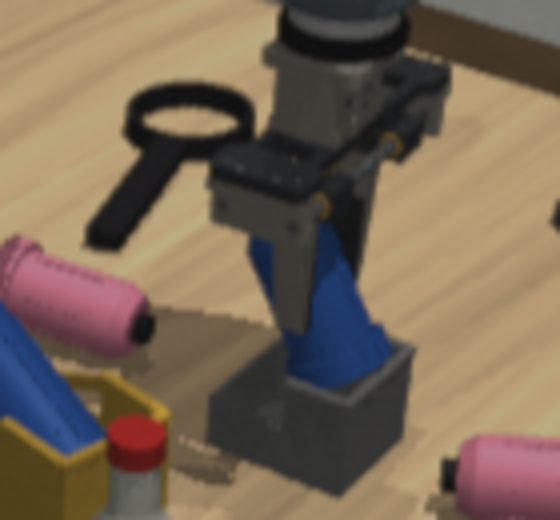

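Call:
{"fn": "arm_command", "kwargs": {"steps": [[1,0,0,10,0],[1,-5,0,-1,0],[1,-5,0,-3,0],[1,-5,0,-4,0],[1,-5,0,-4,0],[1,-4,0,-4,0],[1,0,0,0,0]]}}

```text
t: 14.92
position: [636.9, 313.0, 112.8]
eef_rot: [[-0.994, -0.107, -0.001], [-0.107, 0.994, -0.001], [0.001, -0.001, -1.0]]
force: [-1.7, -3.8, -1.7]
grip_width: 54.4
```

```bash
python3 look.py 11 280 420 90 220
```

```text
(no output)
```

View pics/c11.png

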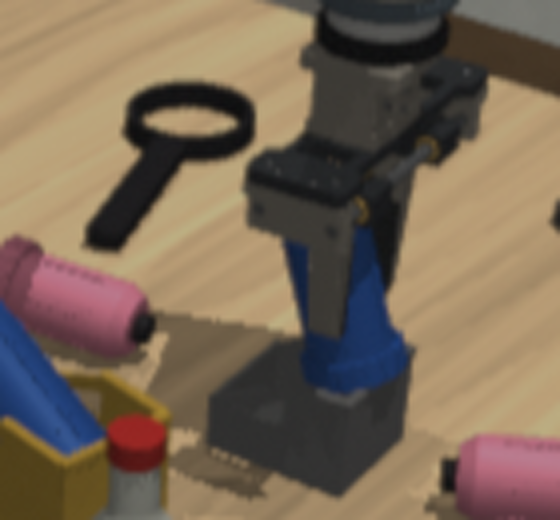

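Call:
{"fn": "arm_command", "kwargs": {"steps": [[1,2,0,-10,0],[1,0,0,-20,0],[1,0,0,-30,0],[1,0,0,-35,0],[1,0,0,-30,0],[1,0,0,-20,0],[1,0,0,-13,0],[1,0,0,0,0]], "squeeze": 30}}

```text
t: 15.98
position: [635.6, 313.3, 272.4]
eef_rot: [[-0.994, -0.106, 0.001], [-0.106, 0.994, 0.001], [-0.001, 0.001, -1.0]]
force: [-0.3, -0.1, -2.6]
grip_width: 54.2
```

Call:
{"fn": "arm_command", "kwargs": {"steps": [[1,5,-15,0,0],[1,10,-30,0,0],[1,13,-38,0,0],[1,13,-38,0,0],[1,13,-38,0,0],[1,13,-38,0,0],[1,13,-38,0,0],[1,13,-38,0,0],[1,13,-38,0,0],[1,13,-38,0,0],[1,13,-38,0,0],[1,13,-38,0,0],[1,13,-38,0,0],[1,13,-38,0,0],[1,13,-38,0,0],[1,8,-30,0,0],[1,5,-17,0,0],[1,0,0,0,0],[1,0,0,0,0]]}}

```text
t: 18.35
position: [501.6, -289.6, 271.2]
eef_rot: [[-0.994, -0.107, -0.001], [-0.107, 0.994, 0.001], [0.0, 0.001, -1.0]]
force: [-0.1, 0.7, -2.1]
grip_width: 54.3
```

```bash
python3 -c "
from h import *
snap('12',('scene','wrist'))
snap('12t',('top',))
c=load('scene12.npz');a=cv2.resize(c['img'][100:360,60:300],None,fx=2.3,fy=2.3);cv2.imwrite('pics/c12.png',a[:,:,::-1])
from bench import env;print(env.sense()['position'])"
```

```text
[ 502.01124422 -289.55908319  271.59595429]
```

View pics/c12.png

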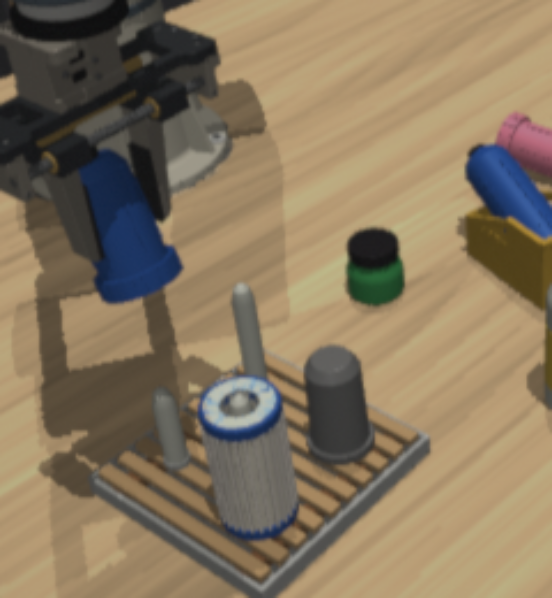

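View pics/s12.png

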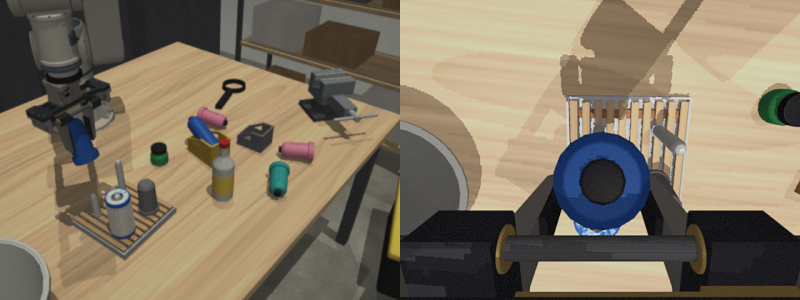

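```bash
cat > tilt.py <<'E'
import sys
from h import *
def tilt(tag,b,tcp,yaw,nrm=None):
    c=load(f'scene{tag}.npz');m=(blue(c)&b).astype(np.uint8)
    cs,_=cv2.findContours(m,cv2.RETR_EXTERNAL,cv2.CHAIN_APPROX_NONE);k=max(cs,key=cv2.contourArea)
    m=cv2.drawContours(np.zeros_like(m),[k],-1,1,-1)
    K=c['intrinsics'];E=c['extrinsics']
    y,=[np.array([-np.sin(np.radians(yaw)),np.cos(np.radians(yaw)),0])]
    a=np.array([np.cos(np.radians(yaw)),np.sin(np.radians(yaw)),0])
    pts=[]
    r0=np.where(m.any(1))[0]
    for r in range(r0[0],r0[-1]+1):
        q=np.where(m[r])[0];pts.append((r,q.min(),q.max()))
    pts=np.array(pts);print(pts[::3].tolist())
    out=[]
    for r,l,rr in pts:
        d=E[:3,:3]@np.array([((l+rr)/2-K[0,2])/K[0,0],(r-K[1,2])/K[1,1],1]);o=E[:3,3]
        p=o+d*((tcp-o)@y)/(d@y); out.append((r,rr-l,(p-tcp)@a,p[2]))
    return np.array(out)
if __name__=="__main__":
    o=tilt('12',box(80,150,150,240),np.array([502,-289.6,271.6]),6.1);print(o[::3].round(1))
    k=o[(o[:,0]>o[0,0]+8)&(o[:,0]<o[-1,0]-22)];p=np.polyfit(k[:,3],k[:,2],1);print("tilt",np.degrees(np.arctan(p[0])))
E
python3 tilt.py
```

```text
[[166, 103, 108], [169, 100, 112], [172, 96, 114], [175, 95, 116], [178, 96, 119], [181, 98, 120], [184, 98, 122], [187, 99, 123], [190, 100, 124], [193, 101, 126], [196, 102, 126], [199, 102, 127], [202, 103, 128], [205, 104, 129], [208, 105, 134], [211, 105, 136], [214, 103, 137], [217, 103, 137], [220, 103, 134], [223, 102, 130], [226, 104, 126], [229, 105, 117]]
[[ 1.660e+02  5.000e+00  1.000e-01  3.364e+02]
 [ 1.690e+02  1.200e+01 -5.000e-01  3.304e+02]
 [ 1.720e+02  1.800e+01 -5.400e+00  3.228e+02]
 [ 1.750e+02  2.100e+01 -6.000e+00  3.166e+02]
 [ 1.780e+02  2.300e+01 -2.400e+00  3.120e+02]
 [ 1.810e+02  2.200e+01 -2.000e-01  3.068e+02]
 [ 1.840e+02  2.400e+01  6.000e-01  3.011e+02]
 [ 1.870e+02  2.400e+01  1.400e+00  2.953e+02]
 [ 1.900e+02  2.400e+01  2.200e+00  2.895e+02]
 [ 1.930e+02  2.500e+01  4.400e+00  2.842e+02]
 [ 1.960e+02  2.400e+01  3.800e+00  2.777e+02]
 [ 1.990e+02  2.500e+01  3.200e+00  2.712e+02]
 [ 2.020e+02  2.500e+01  4.000e+00  2.652e+02]
 [ 2.050e+02  2.500e+01  4.800e+00  2.591e+02]
 [ 2.080e+02  2.900e+01  1.150e+01  2.555e+02]
 [ 2.110e+02  3.100e+01  1.230e+01  2.494e+02]
 [ 2.140e+02  3.400e+01  8.800e+00  2.414e+02]
 [ 2.170e+02  3.400e+01  6.700e+00  2.339e+02]
 [ 2.200e+02  3.100e+01  1.000e-01  2.244e+02]
 [ 2.230e+02  2.800e+01 -9.700e+00  2.134e+02]
 [ 2.260e+02  2.200e+01 -1.500e+01  2.042e+02]
 [ 2.290e+02  1.200e+01 -2.990e+01  1.905e+02]]
tilt -8.833858517103252
```

Call:
{"fn": "arm_command", "kwargs": {"steps": [[1,6.4,-3.7,0,0],[1,0,0,0,0],[1,0,0,20,0],[1,0,0,20,0],[1,0,0,20,0],[1,0,0,15,0],[1,0,0,10,0],[1,0,0,10,0],[1,0,0,10,0],[1,0,0,10,0],[1,0,0,10,0],[1,0,0,0,0]]}}

```text
t: 20.0
position: [495.3, -294.6, 145.7]
eef_rot: [[-0.994, -0.106, -0.001], [-0.106, 0.994, 0.001], [0.001, 0.001, -1.0]]
force: [0.3, 0.3, -1.7]
grip_width: 54.5
```

```bash
python3 look.py 13 60 200 170 330
```

```text
(no output)
```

View pics/c13.png

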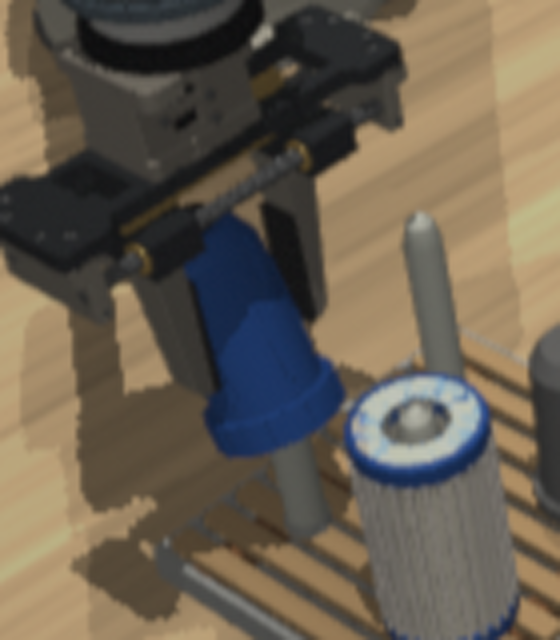

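The peg is inside the mouth, with its base at crop (308,525), and there's no contact force. I'll keep lowering.

Call:
{"fn": "arm_command", "kwargs": {"steps": [[1,0,0,10,0],[1,0,0,10,0],[1,0,0,8,0],[1,0,0,5,0],[1,0,0,5,0],[1,0,0,0,0]]}}

```text
t: 20.8
position: [495.7, -294.8, 108.2]
eef_rot: [[-0.994, -0.106, -0.0], [-0.106, 0.994, 0.0], [0.0, 0.0, -1.0]]
force: [0.4, 0.1, -2.6]
grip_width: 54.5
```

```bash
python3 look.py 14 60 200 170 330
```

```text
(no output)
```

View pics/c14.png

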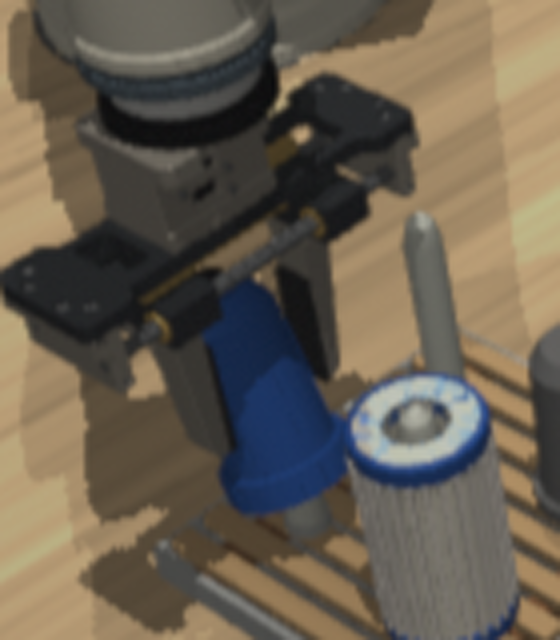

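Call:
{"fn": "arm_command", "kwargs": {"steps": [[1,0,0,3,0],[1,0,0,3,0],[1,0,0,3,0],[1,0,0,0,0]], "squeeze": 15}}

```text
t: 21.35
position: [497.5, -295.4, 100.3]
eef_rot: [[-0.994, -0.106, 0.003], [-0.106, 0.994, -0.001], [-0.003, -0.002, -1.0]]
force: [5.1, 1.1, 3.5]
grip_width: 54.9
```

Call:
{"fn": "arm_command", "kwargs": {"steps": [[1,0,0,3,0],[1,0,0,2,0],[1,0,0,0,0]]}}

```text
t: 21.72
position: [499.0, -295.8, 96.4]
eef_rot: [[-0.994, -0.106, 0.006], [-0.106, 0.994, -0.002], [-0.006, -0.003, -1.0]]
force: [7.8, 3.0, 7.0]
grip_width: 54.6
```

```bash
python3 look.py 15 60 200 170 330
```

```text
(no output)
```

View pics/c15.png

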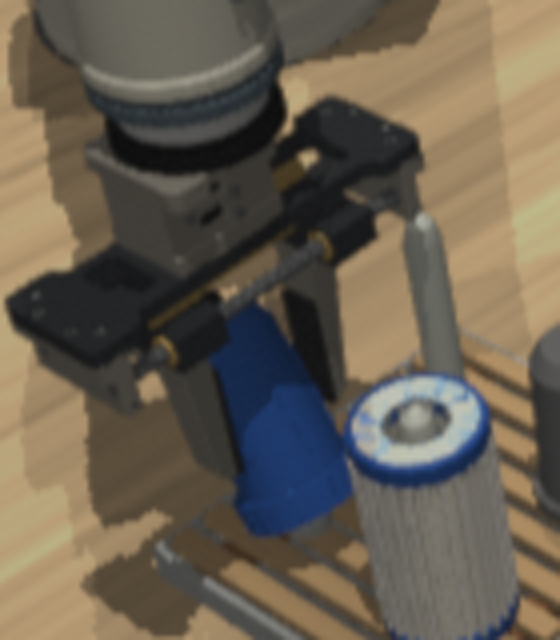

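Call:
{"fn": "arm_command", "kwargs": {"steps": [[1,-4,0,-1,0],[1,-4,0,0,0],[1,-4,0,0,0],[1,-4,0,0,0],[1,0,0,0,0]]}}

```text
t: 22.4
position: [511.4, -292.8, 95.1]
eef_rot: [[-0.994, -0.107, -0.001], [-0.107, 0.994, 0.001], [0.001, 0.001, -1.0]]
force: [-2.2, 0.1, -3.5]
grip_width: 54.8
```

```bash
python3 look.py 16 60 200 170 330
```

```text
(no output)
```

View pics/c16.png

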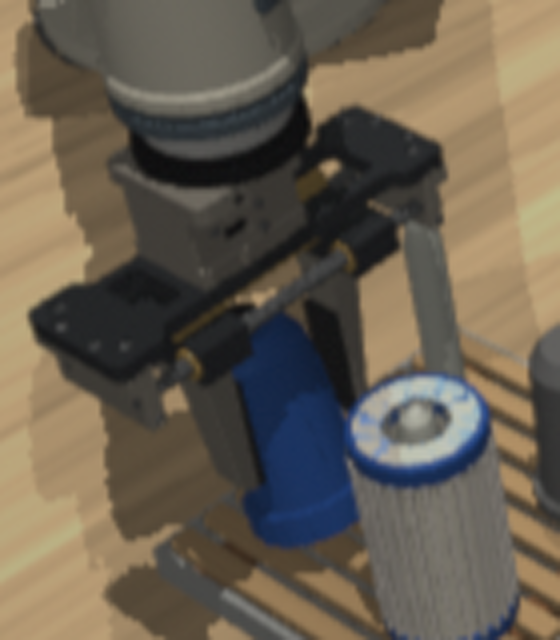

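Call:
{"fn": "arm_command", "kwargs": {"steps": [[1,-2,0,2,0],[1,-2,0,2,0],[1,0,0,2,0],[1,0,0,0,0]], "squeeze": 10}}

```text
t: 22.95
position: [515.7, -292.8, 89.4]
eef_rot: [[-0.994, -0.106, -0.0], [-0.106, 0.994, -0.0], [0.0, -0.0, -1.0]]
force: [-1.4, 0.3, -2.8]
grip_width: 54.7
```

```bash
python3 look.py 17 60 200 170 330
```

```text
(no output)
```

View pics/c17.png

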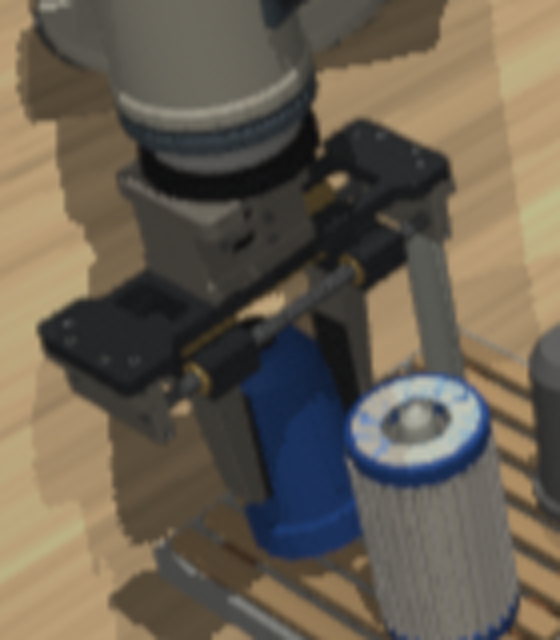

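Call:
{"fn": "arm_command", "kwargs": {"steps": [[1,2,0,2,0],[1,1,0,2,0],[1,0,0,2,0],[1,0,0,0,0]]}}

```text
t: 23.5
position: [513.2, -293.1, 83.9]
eef_rot: [[-0.994, -0.106, 0.001], [-0.106, 0.994, -0.0], [-0.001, -0.0, -1.0]]
force: [0.1, 1.1, 2.3]
grip_width: 55.1
```

Call:
{"fn": "arm_command", "kwargs": {"steps": [[1,0,0,2,0],[1,0,0,2,0],[1,0,0,0,0]]}}

```text
t: 23.88
position: [515.5, -293.9, 81.5]
eef_rot: [[-0.994, -0.106, 0.005], [-0.106, 0.994, -0.002], [-0.005, -0.003, -1.0]]
force: [4.2, 1.6, 10.1]
grip_width: 55.1
```

```bash
python3 look.py 18 60 200 170 330
```

```text
(no output)
```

View pics/c18.png

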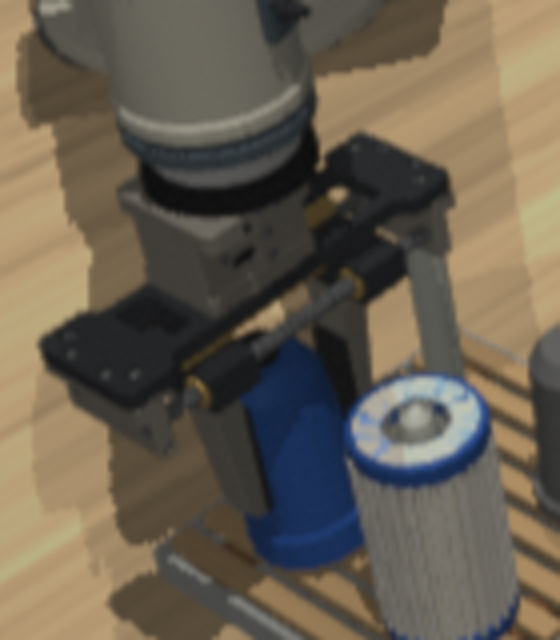

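Call:
{"fn": "arm_command", "kwargs": {"steps": [[1,0,0,-2,0],[1,0,0,0,0],[0.2,0,0,0,0],[0.2,0,0,0,0],[0.2,0,0,0,0],[0.2,0,0,0,0]]}}

```text
t: 24.68
position: [512.6, -293.1, 81.5]
eef_rot: [[-0.994, -0.106, -0.0], [-0.106, 0.994, 0.0], [0.0, 0.0, -1.0]]
force: [0.2, -0.6, -0.3]
grip_width: 73.5
```

```bash
python3 look.py 19 60 200 170 330
```

```text
(no output)
```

View pics/c19.png

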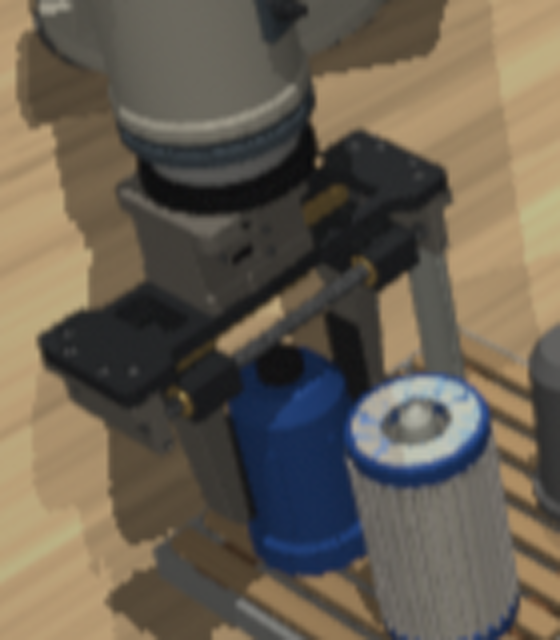

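The crop shows the short sump standing upright, seated on the slats, with the jaws open. I'll retreat upwards and go to the long sump.

Call:
{"fn": "arm_command", "kwargs": {"steps": [[0.2,0,0,-20,0],[0.2,0,0,-40,0],[0.1,0,0,-45,0],[0,0,0,-45,0],[0,0,20,0,0],[0,0,40,0,0],[0,0,45,0,0],[0,0,45,0,0],[0,0,45,0,0],[0,0,45,0,0],[0,0,45,0,0],[0,0,45,0,0],[0,0,45,0,0],[0,0,40,0,0],[0,0,30,0,0],[0,-1.5,13,0,0],[0,0,0,0,8],[0,0,0,0,8],[0,0,0,0,0]], "squeeze": 15}}

```text
t: 27.1
position: [465.2, 162.0, 231.1]
eef_rot: [[-0.985, 0.171, -0.001], [0.171, 0.985, -0.0], [0.001, -0.001, -1.0]]
force: [-0.9, -0.4, -0.9]
grip_width: 91.6
```

```bash
python3 -c "
from prof import *
snap('20',('scene','wrist'))
c=load('wrist20.npz')
from bench import env;s=env.sense();print(s['position'],s['eef_rot'].round(3).tolist())
prof(c,box(200,360,100,360),-9.8)
a=np.array([.9854,-.1702]);n=np.array([.1702,.9854]);print(s['position'][:2]@a,s['position'][:2]@n)
c=load('scene20.npz');a=cv2.resize(c['img'][200:360,70:260],None,fx=3.5,fy=3.5);cv2.imwrite('pics/c20.png',a[:,:,::-1])
"
```

```text
[465.30314718 162.05334146 231.26423022] [[-0.986, 0.169, -0.0], [0.169, 0.986, -0.0], [0.0, -0.0, -1.0]]
405.9 z 99.0 lat 219.1 257.4 top 235.8
413.9 z 111.2 lat 213.6 263.2 top 238.4
421.9 z 115.4 lat 212.8 264.7 top 238.2
429.9 z 116.2 lat 213.5 264.2 top 237.9
437.9 z 114.2 lat 213.2 268.4 top 237.9
445.9 z 110.8 lat 213.7 264.1 top 238.3
453.9 z 107.0 lat 213.5 264.4 top 237.9
461.9 z 103.6 lat 213.6 264.0 top 237.9
469.9 z 99.4 lat 213.5 264.4 top 238.2
477.9 z 95.6 lat 213.8 263.9 top 238.3
485.9 z 92.1 lat 213.5 264.2 top 238.0
493.9 z 88.2 lat 214.0 263.5 top 238.0
501.9 z 84.3 lat 213.5 264.0 top 238.0
509.9 z 80.9 lat 213.1 264.2 top 237.8
517.9 z 76.7 lat 211.3 263.7 top 238.1
525.9 z 73.0 lat 206.8 269.1 top 237.8
533.9 z 68.9 lat 206.8 269.0 top 237.8
541.9 z 68.8 lat 208.1 269.8 top 237.9
549.9 z 67.4 lat 209.1 268.2 top 237.4
557.9 z 64.7 lat 216.3 271.8 top 238.5
430.928242509451 238.8819583267452
```

View pics/s20.png

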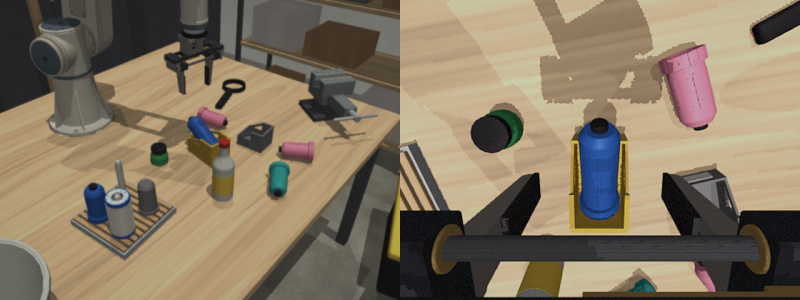

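View pics/c20.png

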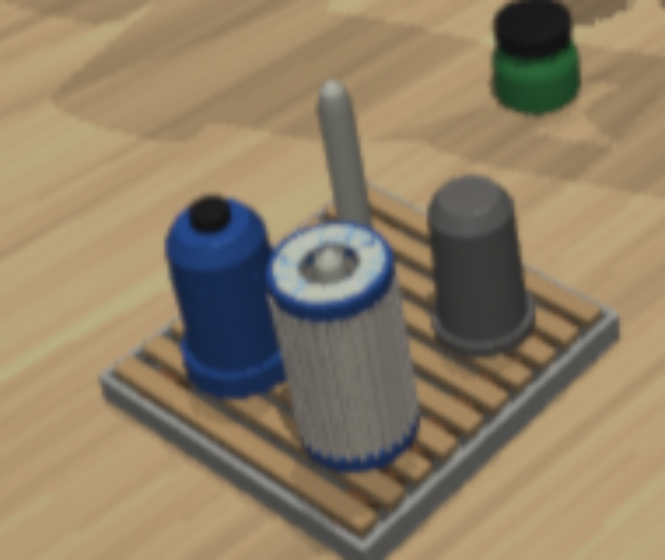

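The short sump stands upright on its rim at crop (225,300), with the cartridge and strainer untouched. The wrist view shows the long sump centred between the jaws. I'll go down, grip and start the arc.

Call:
{"fn": "arm_command", "kwargs": {"steps": [[0,0,-1,30,0],[0,0,0,30,0],[0,0,0,30,0],[0,0,0,28,0],[0,0,0,22,0],[0,0,0,15,0],[0,0,0,0,0],[1,0,0,0,0],[1,0,0,0,0],[1,0,0,0,0],[1,0,0,0,0],[1,0,0,0,0],[1,0,0,0,0],[1,-3,0,-12,0],[1,-3.5,0,-12,0],[1,-4,0,-12,0],[1,0,0,0,0]], "squeeze": 18}}

```text
t: 29.32
position: [476.2, 159.7, 113.7]
eef_rot: [[-0.985, 0.172, 0.001], [0.172, 0.985, 0.0], [-0.001, 0.001, -1.0]]
force: [-1.3, -0.1, -2.0]
grip_width: 55.2
```

```bash
python3 look.py 21 220 360 90 240
```

```text
(no output)
```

View pics/c21.png

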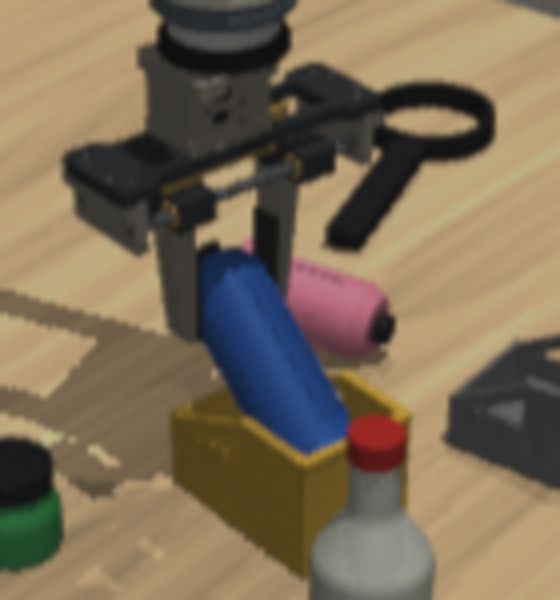

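Rotating as planned, with the sump at about 45°. I'll continue.

Call:
{"fn": "arm_command", "kwargs": {"steps": [[1,-6,0,-11,0],[1,-6,0,-11,0],[1,-6.5,0,-10,0],[1,-8,0,-9,0],[1,-8,0,-8.5,0],[1,-9,0,-8,0],[1,-7,0,-5,0],[1,-7,0,-4,0],[1,0,0,0,0]]}}

```text
t: 30.5
position: [532.8, 149.7, 179.3]
eef_rot: [[-0.985, 0.172, 0.0], [0.172, 0.985, 0.0], [-0.0, 0.0, -1.0]]
force: [-0.9, 0.4, -2.7]
grip_width: 54.9
```

```bash
python3 look.py 22 220 360 90 240
```

```text
(no output)
```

View pics/c22.png

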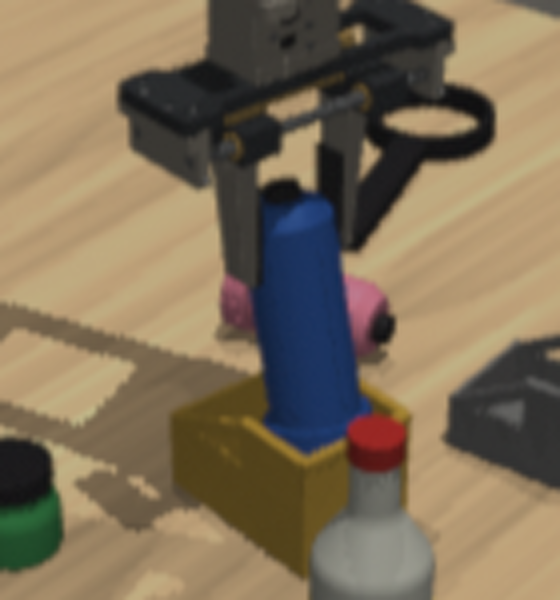

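Call:
{"fn": "arm_command", "kwargs": {"steps": [[1,-7,0,-2,0],[1,-7,0,-2,0],[1,-5,0,-3,0],[1,0,0,-3,0],[1,0,0,0,0]]}}

```text
t: 31.18
position: [551.2, 146.5, 189.3]
eef_rot: [[-0.985, 0.172, 0.001], [0.172, 0.985, 0.0], [-0.001, 0.0, -1.0]]
force: [-1.8, -0.5, -2.2]
grip_width: 55.1
```

```bash
python3 look.py 23 220 360 90 240
```

```text
(no output)
```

View pics/c23.png

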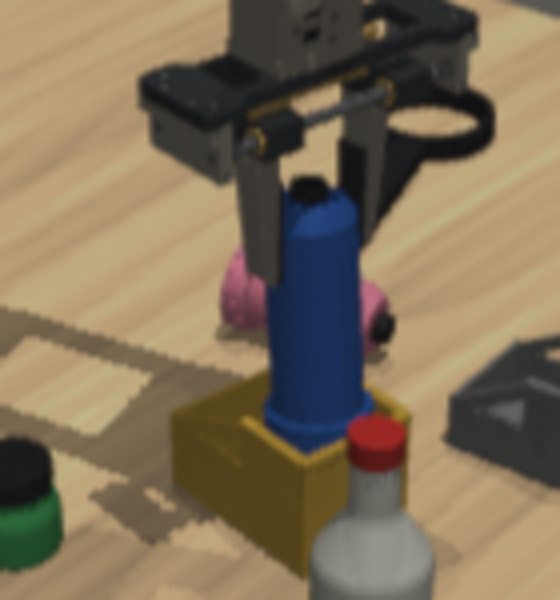

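Practically vertical. I'll grip harder, lift, and carry it to the long peg.

Call:
{"fn": "arm_command", "kwargs": {"steps": [[1,2,0,-10,0],[1,0,0,-25,0],[1,0,0,-30,0],[1,0,0,-30,0],[1,0,0,-20,0],[1,0,-12,-5,0],[1,0,-25,0,0],[1,0,-35,0,0],[1,0,-38,0,0],[1,0,-38,0,0],[1,0,-38,0,0],[1,0,-38,0,0],[1,0,-38,0,0],[1,0,-35,0,0],[1,-3,-25,0,0],[1,0,-15,0,0],[1,0,-7.5,0,0],[1,0,0,0,0],[1,0,0,0,0]], "squeeze": 32}}

```text
t: 33.6
position: [492.9, -192.4, 309.1]
eef_rot: [[-0.985, 0.171, -0.0], [0.171, 0.985, 0.0], [0.0, 0.0, -1.0]]
force: [0.5, -0.5, -2.7]
grip_width: 54.8
```

```bash
python3 look.py 24 70 210 80 230
python3 - <<'E'
from tilt import *
o=tilt('24',box(95,190,80,215),np.array([493.,-193,304]),-10);print(o[::4].round(1))
k=o[(o[:,0]>o[0,0]+12)&(o[:,0]<o[-1,0]-26)];p=np.polyfit(k[:,3],k[:,2],1);print("tilt",np.degrees(np.arctan(p[0])),p)
E
```

```text
[[137, 155, 157], [140, 139, 163], [143, 137, 165], [146, 138, 165], [149, 138, 166], [152, 139, 167], [155, 139, 167], [158, 140, 167], [161, 140, 167], [164, 141, 168], [167, 141, 169], [170, 141, 169], [173, 142, 170], [176, 142, 170], [179, 143, 171], [182, 144, 172], [185, 145, 172], [188, 145, 173], [191, 146, 173], [194, 147, 174], [197, 147, 175], [200, 148, 178], [203, 148, 179], [206, 147, 179], [209, 147, 179], [212, 148, 178]]
[[137.    2.   31.9 360.4]
 [141.   25.   10.3 343.4]
 [145.   28.    5.1 333.2]
 [149.   28.    6.4 325.8]
 [153.   28.    7.7 318.2]
 [157.   27.    6.9 309.6]
 [161.   27.    3.8 299.9]
 [165.   27.    5.1 292.1]
 [169.   28.    4.2 283.2]
 [173.   28.    5.5 275.3]
 [177.   28.    6.9 267.3]
 [181.   28.    3.7 256.9]
 [185.   27.    7.4 249.9]
 [189.   27.    8.7 241.7]
 [193.   28.    7.8 232.2]
 [197.   28.    9.2 223.9]
 [201.   30.   15.2 217.9]
 [205.   32.   12.1 206.9]
 [209.   32.    8.8 195.6]
 [213.   29.    3.1 182.8]]
tilt 1.1291153486072856 [0.01970933 0.19838361]
```

View pics/c24.png

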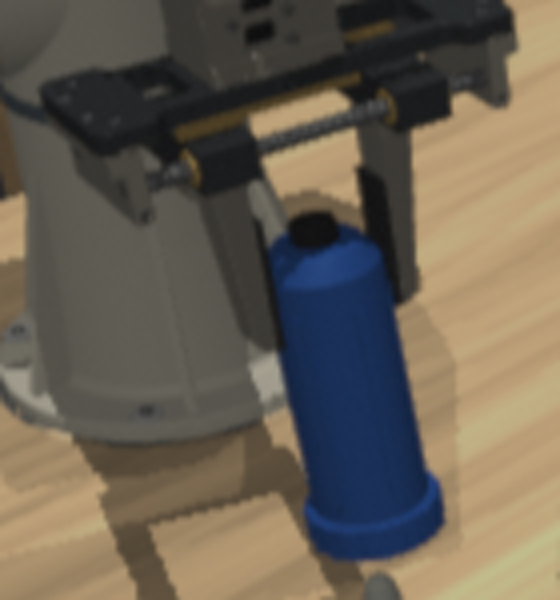

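Call:
{"fn": "arm_command", "kwargs": {"steps": [[1,4,-0.5,0,0],[1,0,0,10,0],[1,0,0,15,0],[1,0,0,12,0],[1,0,0,10,0],[1,0,0,10,0],[1,0,0,0,0]]}}

```text
t: 34.52
position: [488.4, -192.7, 251.2]
eef_rot: [[-0.985, 0.172, -0.001], [0.172, 0.985, 0.001], [0.002, 0.0, -1.0]]
force: [0.1, -0.1, -2.6]
grip_width: 55.0
```

```bash
python3 look.py 25 70 210 140 290
```

```text
(no output)
```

View pics/c25.png

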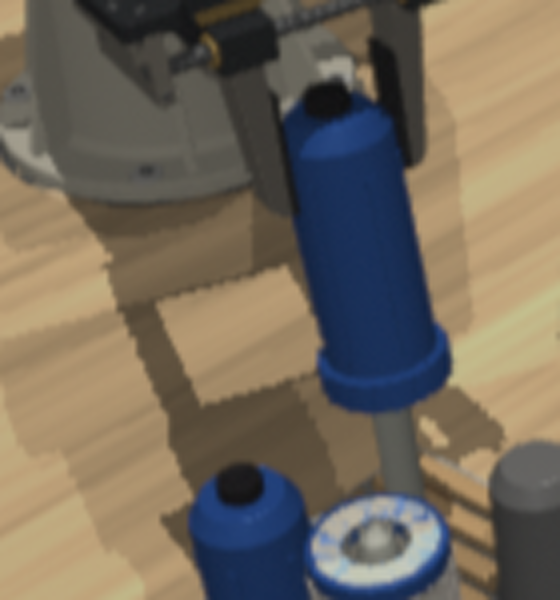

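Peg (397,440) is centred under the mouth (385,390) along the sump's axis. I'll lower it.

Call:
{"fn": "arm_command", "kwargs": {"steps": [[1,0,0,12,0],[1,0,0,15,0],[1,0,0,15,0],[1,0,0,15,0],[1,0,0,12,0],[1,0,0,12,0],[1,0,0,10,0],[1,0,0,8,0],[1,0,0,4,0],[1,0,0,0,0]]}}

```text
t: 35.83
position: [488.8, -192.8, 149.0]
eef_rot: [[-0.985, 0.172, -0.0], [0.172, 0.985, 0.0], [0.0, 0.0, -1.0]]
force: [-0.0, -0.2, -2.5]
grip_width: 55.1
```

Call:
{"fn": "arm_command", "kwargs": {"steps": [[1,0,0,3,0],[1,0,0,2,0],[1,0,0,0,0]], "squeeze": 15}}

```text
t: 36.2
position: [491.1, -193.6, 146.1]
eef_rot: [[-0.985, 0.172, 0.005], [0.172, 0.985, -0.002], [-0.005, -0.001, -1.0]]
force: [1.5, -0.0, 10.1]
grip_width: 55.1
```

```bash
python3 look.py 26 70 210 170 320
```

```text
(no output)
```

View pics/c26.png

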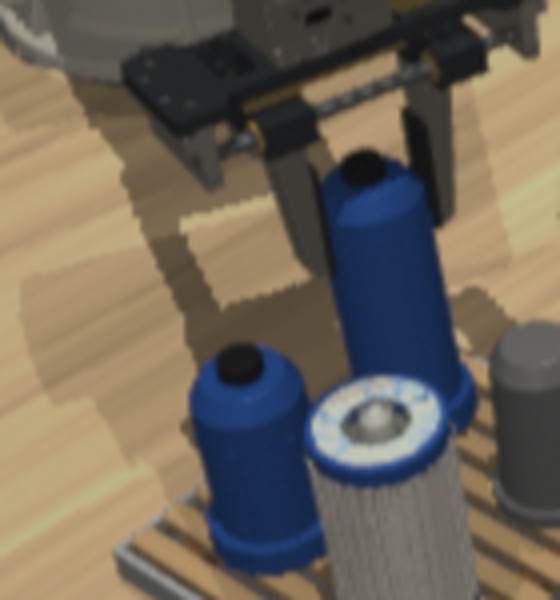

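Call:
{"fn": "arm_command", "kwargs": {"steps": [[1,0,0,-1.5,0],[1,0,0,0,0],[0.2,0,0,0,0],[0.2,0,0,0,0],[0.2,0,0,0,0],[0.2,0,0,0,0]], "squeeze": 8}}

```text
t: 37.0
position: [488.6, -192.8, 145.5]
eef_rot: [[-0.985, 0.172, -0.0], [0.172, 0.985, 0.0], [0.0, 0.0, -1.0]]
force: [0.1, 0.5, -0.3]
grip_width: 73.6
```

```bash
python3 look.py 27 70 210 170 320
```

```text
(no output)
```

View pics/c27.png

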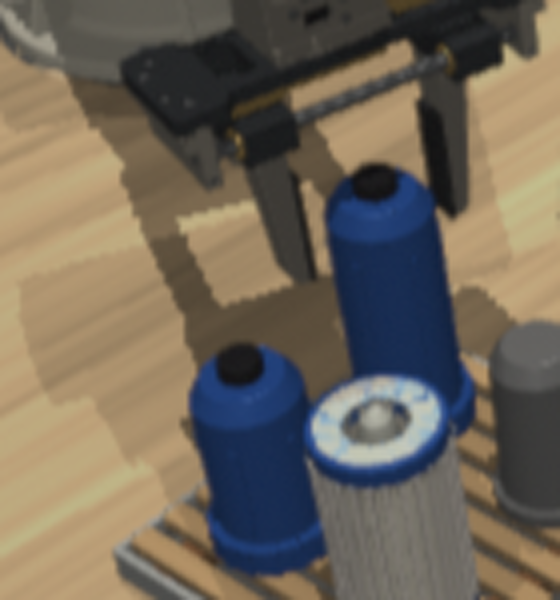

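It's released and settled level. I'll retract straight up and check the final state.

Call:
{"fn": "arm_command", "kwargs": {"steps": [[0.2,0,0,-15,0],[0.2,0,0,-30,0],[0.1,0,0,-40,0],[0,0,0,-40,0],[0,0,0,-20,0],[0,40,0,0,0],[0,40,0,0,0],[0,40,0,0,0],[0,0,0,0,0]]}}

```text
t: 38.17
position: [368.7, -171.8, 291.6]
eef_rot: [[-0.985, 0.172, 0.001], [0.172, 0.985, -0.0], [-0.001, -0.0, -1.0]]
force: [0.8, -0.0, 0.8]
grip_width: 92.1
```

Run:
```python
from h import *
snap('28',('scene','top'))
c=load('scene28.npz');a=cv2.resize(c['img'][190:370,70:260],None,fx=3.3,fy=3.3);cv2.imwrite('pics/c28.png',a[:,:,::-1])
t=load('top28.npz');t0=load('top0.npz')
for b,n in((box(262,296,140,178),"bottle"),(box(268,298,245,277),"jar"),(box(380,420,176,212),"cart"),(box(340,372,185,215),"strainer")):
    for x in(t0,t):
        P,_,_=cloud(x,b);P=P[P[:,2]>40];print(n,P.mean(0).round(1),P[:,2].max().round())
P,u,v=cloud(c,box(70,260,190,370))
for nm,(x,y) in(("long",(492,-193)),("short",(510,-293))):
    k=(np.hypot(P[:,0]-x,P[:,1]-y)<35);print(nm,np.percentile(P[k,2],[50,98,100]).round(1))
```

```text
bottle [689.4  20.1 141.8] 205.0
bottle [689.3  20.1 141.2] 205.0
jar [434.4   9.8  62.9] 68.0
jar [434.4   9.8  62.9] 68.0
cart [ 601.  -275.1  130.7] 159.0
cart [ 601.  -275.   130.5] 160.0
strainer [ 591.  -176.7  109. ] 130.0
strainer [ 591.  -176.8  108.2] 131.0
long [138.  187.  189.7]
short [ 93.  142.1 144.5]
```

View pics/s28.png

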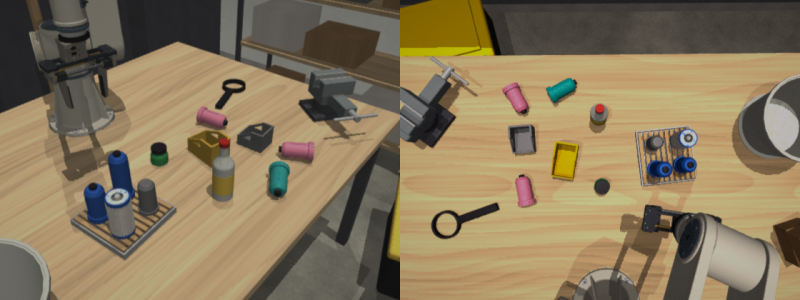

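View pics/c28.png

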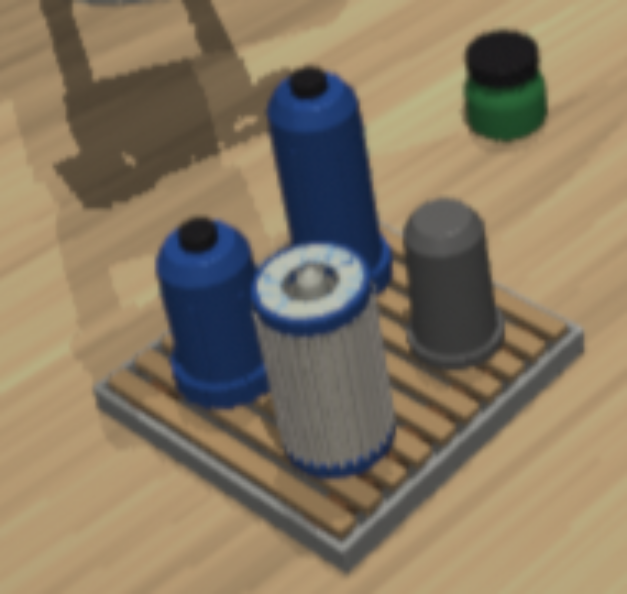

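Both sumps stand upright with their tops at about 187 and 142 mm, against 186 and 141 mm expected when fully down. Bottle, jar, cartridge and strainer read unmoved to within 1 mm. I'll hand the job in.

```bash
python3 -c "
from bench import env
env.job_done()"
```

```text
the job is handed in; nothing more can be done
```

Both blue sumps are upside down on their own free pegs, upright and let go: the short one on the short peg and the long one on the long peg. I handed the job in at about 38 s of the 67 s allowed.

- **Handling:** I gripped each sump near its closed end and turned it upright against its bin's back wall. I then lowered it over its peg until the rim met the slats. I placed the short one first, because the gripper's body would have hit the long one standing next to it.
- **What went wrong:** The first 5 N grip on the short sump slipped in the bin, so I re-gripped it at 20 N. It was still tilted when it reached the peg, and I straightened it against the peg and slats before releasing. The highest wrist force I saw was about 26 N, read at the end of each move.
- **Last checks:** The tops measured about 187 mm and 142 mm, against 186 mm and 141 mm expected when fully down. The bottle, jar, cartridge and strainer bowl were within 1 mm of where they started. The gripper was clear, and no check failed or disagreed.

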